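# Load the thread stand from the spool carousel and set its guide bar

## Robot

A 6-joint arm with a two-finger parallel gripper is mounted at the origin on the work surface. World frame = base frame: x ahead of the robot, y to its left, z up, the work surface at z = 0. Lengths are in m, angles in rad, forces in N, time in s.
With the tool pointing down it reaches from about 0.4 to 0.825 m from the base axis. Payload 7 kg.
Tool frame: the origin (TCP) lies on the centre line of the jaws, within the pads' length; the fingertips stand 22 mm ahead of it and the grasp point (between the pads) lies 3 mm ahead of it; z points along the fingers, y is the direction in which the jaws open and shut (so a half turn about z gives the same grasp; the last joint's range is limited). The gripper opens to 88 mm and grips with 3 to 60 N. Pads are 19 mm wide; open, the fingers measure 130 mm over their backs; the gripper's body (78 mm by 193 mm) begins 47 mm behind the grasp point.
Start: joints at [1.554, 0.359, 0.012, 0, -1.224, -0.288], TCP at [0.203, 0.644, 0.249] pointing down, gripper open.
Joint ranges: [-3.07, 3.07], [-1.43, 2.12], [-1.02, 1.25], [-3.03, 1.67], [-3.05, -0], [-3.03, 3.03]. Speed limits (rad/s): [2.39, 2.39, 3.01, 3.14, 3.14, 3.14].

## Interface

Orientations are given as [roll, pitch, yaw] about the fixed x, y, z axes, in that order (R = Rz(yaw) Ry(pitch) Rx(roll)).
In Python, from station import arm gives the robot as it stands. The module is installed in compiled form; this text tells all that it offers.
- The arm moves only by the tool arm_command, never from a script. Its argument "motion" is a list of rows, each a list of 3 entries, a list of its own where there are three numbers: the shift along the tool's x, y, z in mm, then the turn, a rotation vector about the tool's x, y, z in degrees, then the opening, from 0 (shut) to 1 (fully open). In form: [[[tx, ty, tz], [wx, wy, wz], grip], ...]. A call has 1 to 20 rows; each row shifts and turns the commanded pose from where the row before left it, along the tool's axes as they then stand; what a row does not reach is not made up. A row lasts 1/12 s, in which the tool goes at most 41.7 mm and 7.16 degrees, less where a joint would pass 70% of its speed; a pose out of reach is approached as far as the arm can. A call is refused whole if a number of a shift passes 41.7 or a number of a turn 7.16, either way. A call with a gripper value outside its range is refused whole. The fingers move at their own pace and stop on an object; "newtons" is the grip in N (left out, the last holds). Time passes only in rows, so rows that do not move let the fingers close. It gives the time, the measured TCP pose, the force and the opening at its end, in the units of the state.
- arm.get_state(): the state, without advancing time (a new reading comes with each control period).
- arm.grab_frame(name): name is "scene" or "top" or "wrist"; returns the picture (400x640x3 uint8, red, green, blue); there is no depth.
- arm.camera_info(name): a dict with "fov_y" (degrees; the focal length in pixels is half the picture's height over the tangent of half this angle, whatever the lens; pixels are square), "cx", "cy" (the principal point, pixels), "view" (4x4, takes a point from world to camera coordinates); the wrist camera has in their place "tool_from_camera" (4x4, takes a point from camera to tool coordinates, whose origin is the TCP and whose axes are the flange's). Camera axes: x right, y down, z forward; pixel columns grow to the right and rows downward; lengths in m; the calibration is good to about 2 mm. A picture is of the moment at which its call begins: read the wrist's pose just before it. camera_info takes no time and is no camera call.
- arm.job_done(): hands the job in, once; it reports no verdict.
The state is a dict: "t": time; "q": joint angles; "qd": joint speeds; "joint_efforts": joint torques, N m; "eef_pos": TCP position; "ee_rot": TCP orientation; "force": force on the tool from outside, world axes, zero at the start; "moment": the same for the moment, N m; "width": finger opening in m.
Only numpy, scipy, OpenCV 4.12 (cv2) and the standard library are available. Lean on these libraries where they do the work, as an engineer would, in place of code of your own. Each camera call takes 0.05 s, during which the arm holds its last target. There are 200 camera calls.

## Task

Load the overlocker's thread stand with every orange spool in the dispenser, one standing fully down on each pin: turn the carousel by its knob to bring each orange spool to the opening in the dust hood and lift it out there, leaving the navy and white spools in the carousel. Once all the orange spools are on, pull the stand's telescopic mast up to its top stop and swing the guide bar round until its three eyelets are over the three pins; do not disturb the shears, pin dish or tape measure.

Things in the scene. Friction and masses are not known exactly. Their poses are not given: they have to be found in the camera images.
- dispenser: thread dispenser, fixed: plywood base 310 x 310 mm under a clear acrylic dust hood: side and back walls 300 mm long up to 100 mm above the table, and a roof 100 to 104 mm above the table (trim on the outer edges to 110 mm) that covers all but the front: its front edge runs 54 mm before the turning axis, on the dispenser's -x side. Origin: centre of the underside, on the carousel's vertical axis
- window (a point): middle of the opening in front of the hood's roof, 100 mm to the dispenser's -x side of the turning axis, 51 mm above the table: a spool's centre comes here when its pocket is brought straight forward. The front is open above and towards -x; only a spool brought here can be lifted out, the pockets to either side lie under the roof
- carousel (a joint): angle by which the white round tray in the dispenser has been turned since the start, positive counter-clockwise seen from above, no stops, about 0.08 N m friction, stays where it is left. Tray radius 135 mm, floor 25 mm above the table, rim 22 mm and five radial dividers 14 mm high, hub radius 58 mm up to 51 mm above the table; five equal pockets, each spool about 100 mm from the axis
- knob (a point): grip centre of the black T-knob that turns the carousel: an upright bar 56 mm long (its own x, turning with the tray) x 18 mm wide (its own y) x 34 mm tall, on the turning axis above the hood; this point is 135 mm above the table, 14 mm below the bar's top
- stand: thread stand, fixed: grey base plate 190 mm (x) x 270 mm (y) x 14 mm thick; a row of three steel pins along its y, 45 mm to the -x side of the origin and 90 mm apart; a mast 50 mm to the +x side of the origin: white outer tube of 18 mm diameter with a black collar (24 mm diameter) up to 142 mm above the table. Origin: centre of the underside
- mast (a joint): how far the telescopic inner rod is pulled up out of the mast, in m: 0 down, 0.11 at its top stop. About 5 N friction plus 2 to 3 N of weight and return spring; it stays where it is left
- guide (a joint): turning angle of the guide bar on top of the mast, positive counter-clockwise seen from above, no stops, about 0.06 N m friction, stays where it is left; 0 with the bar over the pins. It starts folded to the back, away from the pins
- head (a point): centre of the guide bar's black grip block on the mast axis: 44 mm long (its own x) x 16 mm wide (its own y) x 28 mm tall, 169 mm above the table with the mast down and 279 mm with it fully up. From it a stem runs 95 mm along its own -x to a cross bar 210 mm long (along its own y) that carries the three eyelets
- pin0 (a point): foot of the spool pin at the +y end of the row (stand's y), on the base plate 14 mm above the table; the pin is 6 mm in diameter and 45 mm tall, upright
- eyelet0 (a point): centre of the guide bar's eyelet that belongs over pin0
- pin1 (a point): foot of the spool pin at the middle of the row (stand's y), on the base plate 14 mm above the table; the pin is 6 mm in diameter and 45 mm tall, upright
- eyelet1 (a point): centre of the guide bar's eyelet that belongs over pin1
- pin2 (a point): foot of the spool pin at the -y end of the row (stand's y), on the base plate 14 mm above the table; the pin is 6 mm in diameter and 45 mm tall, upright
- eyelet2 (a point): centre of the guide bar's eyelet that belongs over pin2
- orange0_mid (a point): cylindrical spool of orange thread, 50 mm diameter, 52 mm tall, 80 g or so, with a 19 mm bore right through along its own z; this point is its centre, 26 mm above its underside; it starts upright in one of the carousel's five pockets; an orange spool that is not in this run is given as None
- orange1_mid (a point): cylindrical spool of orange thread, 50 mm diameter, 52 mm tall, 80 g or so, with a 19 mm bore right through along its own z; this point is its centre, 26 mm above its underside; it starts upright in one of the carousel's five pockets; an orange spool that is not in this run is given as None
- orange2_mid (a point): cylindrical spool of orange thread, 50 mm diameter, 52 mm tall, 80 g or so, with a 19 mm bore right through along its own z; this point is its centre, 26 mm above its underside; it starts upright in one of the carousel's five pockets; an orange spool that is not in this run is given as None
- navy0_mid (a point): cylindrical spool of navy thread, 50 mm diameter, 52 mm tall, 80 g or so, with a 19 mm bore right through along its own z; this point is its centre, 26 mm above its underside; it starts upright in one of the carousel's five pockets; it stays in the carousel
- white0_mid (a point): cylindrical spool of white thread, 50 mm diameter, 52 mm tall, 80 g or so, with a 19 mm bore right through along its own z; this point is its centre, 26 mm above its underside; it starts upright in one of the carousel's five pockets; it stays in the carousel
- shears_mid (a point): bystander: steel shears with black handles, 210 mm long and 12 mm high, lying on the table; the point is at the pivot
- dish_mid (a point): bystander: red round magnetic pin dish, 96 mm diameter, 18 mm high; the point is its centre
- tape_mid (a point): bystander: yellow round tape-measure case, 52 mm diameter, 16 mm high; the point is its centre
There are look-alikes about, which are no part of the job. Leave any pink or purple look-alike of the part that bears orange1_mid alone.

How it is judged:
On the way, in this order (a step that is already met when the one before it is completed fails the run):
1. every orange spool that is present stands fully down on a pin of its own ((horizontal distance between orange0_mid and pin0 below 0.011 m or horizontal distance between orange0_mid and pin1 below 0.011 m or horizontal distance between orange0_mid and pin2 below 0.011 m) and height (world z) of each of orange0_mid, orange1_mid, orange2_mid below 0.046 m and angle between each of orange0_mid, orange1_mid, orange2_mid's own z axis and vertical below 0.12 rad and (horizontal distance between orange1_mid and pin0 below 0.011 m or horizontal distance between orange1_mid and pin1 below 0.011 m or horizontal distance between orange1_mid and pin2 below 0.011 m) and (horizontal distance between orange2_mid and pin0 below 0.011 m or horizontal distance between orange2_mid and pin1 below 0.011 m or horizontal distance between orange2_mid and pin2 below 0.011 m)), for 0.2 s.
2. with the spools on, the mast is pulled up to its top stop (value of joint mast above 0.104 m), for 0.3 s.
At the end, for the whole second after the job is handed in: Every orange spool present stands upright, fully down on a pin of its own (axis within 11 mm of the pin); the mast is within 6 mm of its top stop; each eyelet is within 18 mm, seen from above, of its pin; the navy and white spools stand upright in the carousel (all of step 1 and value of joint mast above 0.104 m and horizontal distance between eyelet0 and pin0 below 0.018 m and horizontal distance between eyelet1 and pin1 below 0.018 m and horizontal distance between eyelet2 and pin2 below 0.018 m and horizontal distance between each of navy0_mid, white0_mid and knob below 0.115 m and height (world z) of each of navy0_mid, white0_mid below 0.059 m and angle between each of navy0_mid, white0_mid's own z axis and vertical below 0.2 rad); the robot touches nothing.
It fails at once if the shears are moved more than 30 mm (distance of shears_mid from where it was at the start of the episode above 0.03 m).
It fails at once if the pin dish is moved more than 30 mm (distance of dish_mid from where it was at the start of the episode above 0.03 m).
It fails at once if the tape measure is moved more than 30 mm (distance of tape_mid from where it was at the start of the episode above 0.03 m).
Of orange0, orange1, orange2 only 2 to 3 are there at a start; the rules pass over those that are not, and their reading is None.
At some moment in a run one of orange0, orange1, orange2 may be knocked a few centimetres aside while the robot is not near it.
Once in a run the grip may slacken for a moment while it holds something.
It also fails if it takes over 210 s, if anything falls off the work surface, if the arm or the gripper's body presses on something with over 40 N, if the wrist force passes 120 N, or if a joint passes its speed limit or range.

## Working session

There is one attempt and no reset: what is moved stays moved. The work goes in short steps, Python scripts to look and compute and a tool call to move; the robot and the scene stay as the last step left them, time stands still between calls to the robot, and variables do not carry over. Pictures are saved under pics/ and viewed, on a budget of 14 in all, crops included, one or two more only if the job needs it, and the job is handed in when it is done.

Besides the shell and the picture viewer there is one more tool, called after ">>>" by a JSON object that holds its "fn" and its "kwargs", one argument or row to a line. arm_command: Moves the arm, as the interface text tells. Its arguments: {"type":"object","properties":{"motion":{"type":"array","items":{"type":"array"}},"newtons":{"type":"number"}},"required":["motion"]}

```bash
mkdir -p pics; python3 - <<'E'
from station import arm
import cv2,json,numpy as np
np.set_printoptions(precision=4,suppress=True)
s=arm.get_state();print(s)
for n in("scene","top","wrist"):
    print(n,arm.camera_info(n))
for n in("scene","top"):
    cv2.imwrite(f"pics/{n}0.png",arm.grab_frame(n)[:,:,::-1])
E
```

```text
{'t': 0.0, 'q': array([ 1.5541,  0.3594,  0.0111, -0.0003, -1.2241, -0.2881]), 'qd': array([-0.0001,  0.0001,  0.0005, -0.0014,  0.001 ,  0.0005]), 'joint_efforts': array([  0.0019, -58.2718,  29.3037,   6.9967,   0.0068,  -0.0002]), 'eef_pos': array([0.2024, 0.6435, 0.2476]), 'ee_rot': array([ 3.14  , -0.0001, -0.3048]), 'force': array([-0.0018, -0.0319,  0.0498]), 'moment': array([-0.0096,  0.0216,  0.0425]), 'width': 0.08767159284912852}
scene {'fov_y': 42.57393384203982, 'cx': 313.94792484776667, 'cy': 191.7283387570628, 'view': array([[ 0.5021,  0.8647, -0.0151, -0.317 ],
       [ 0.7014, -0.4174, -0.5778, -0.2743],
       [-0.5059,  0.2796, -0.8161,  1.9648],
       [ 0.    ,  0.    ,  0.    ,  1.    ]])}
top {'fov_y': 50.849183074666776, 'cx': 323.0489179488951, 'cy': 202.05348024083955, 'view': array([[-0.0241, -0.9997, -0.0031,  0.0675],
       [-0.9883,  0.0242, -0.1506,  0.566 ],
       [ 0.1506, -0.0006, -0.9886,  1.1752],
       [ 0.    ,  0.    ,  0.    ,  1.    ]])}
wrist {'fov_y': 62.80891307239948, 'cx': 318.15251857005336, 'cy': 202.15313671447262, 'tool_from_camera': array([[-0.0009, -0.9615, -0.2746,  0.0734],
       [ 1.    , -0.0012,  0.0011,  0.0012],
       [-0.0014, -0.2746,  0.9615, -0.1369],
       [ 0.    ,  0.    ,  0.    ,  1.    ]])}
```

View pics/scene0.png

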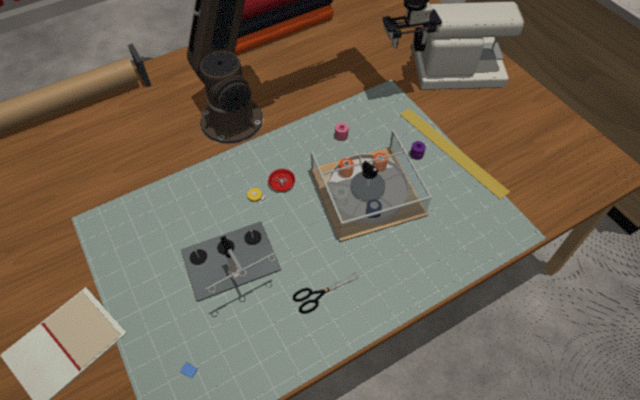

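View pics/top0.png

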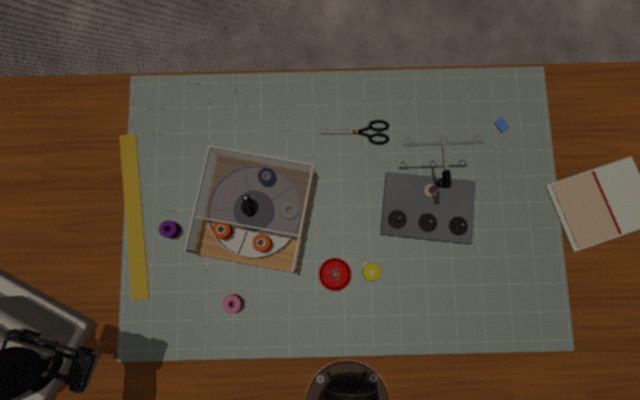

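The scene shows the dispenser at (370,190), the stand at (230,255), shears (325,292), red dish (282,180), and yellow tape (255,194). In the top view, the orange spools are at (223,230) and (262,243), navy at (267,177), and white at (289,211). The pink (233,303) and purple (170,229) spools outside the hood are look-alikes. I'll enlarge this view to confirm.

```bash
python3 - <<'E'
import cv2,numpy as np
im=cv2.imread("pics/top0.png")
a=cv2.resize(im[140:280,180:320],(560,560),interpolation=cv2.INTER_CUBIC)[:, :]
b=cv2.resize(im[125:250,370:490],None,fx=4,fy=4,interpolation=cv2.INTER_CUBIC)
c=np.zeros((500,790,3),np.uint8)
a=cv2.resize(im[140:280,180:320],(400,400),interpolation=cv2.INTER_CUBIC)
b=cv2.resize(im[125:250,370:490],(384,400),interpolation=cv2.INTER_CUBIC)
o=np.hstack([a,b]);o=np.clip(o*1.5,0,255).astype(np.uint8)
cv2.imwrite("pics/top0c.png",o)
E
cat > h.py <<'E'
from station import arm
import cv2,numpy as np
from scipy.spatial.transform import Rotation as R
np.set_printoptions(precision=4,suppress=True)
def ray(n,uv,st=None):
    c=arm.camera_info(n);f=200/np.tan(np.radians(c["fov_y"]/2))
    d=np.array([(uv[0]-c["cx"])/f,(uv[1]-c["cy"])/f,1.])
    if n=="wrist":
        T=np.eye(4);T[:3,:3]=R.from_euler("xyz",st["ee_rot"]).as_matrix();T[:3,3]=st["eef_pos"]
        M=T@c["tool_from_camera"]
    else: M=np.linalg.inv(c["view"])
    return M[:3,3],M[:3,:3]@d
def onz(n,uv,z,st=None):
    o,d=ray(n,uv,st);return (o+d*(z-o[2])/d[2])
def proj(n,p,st=None):
    c=arm.camera_info(n);f=200/np.tan(np.radians(c["fov_y"]/2))
    if n=="wrist":
        T=np.eye(4);T[:3,:3]=R.from_euler("xyz",st["ee_rot"]).as_matrix();T[:3,3]=st["eef_pos"]
        V=np.linalg.inv(T@c["tool_from_camera"])
    else: V=c["view"]
    q=V[:3,:3]@np.asarray(p,float)+V[:3,3]
    return np.array([f*q[0]/q[2]+c["cx"],f*q[1]/q[2]+c["cy"]])
E
```

```text
(no output)
```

View pics/top0c.png

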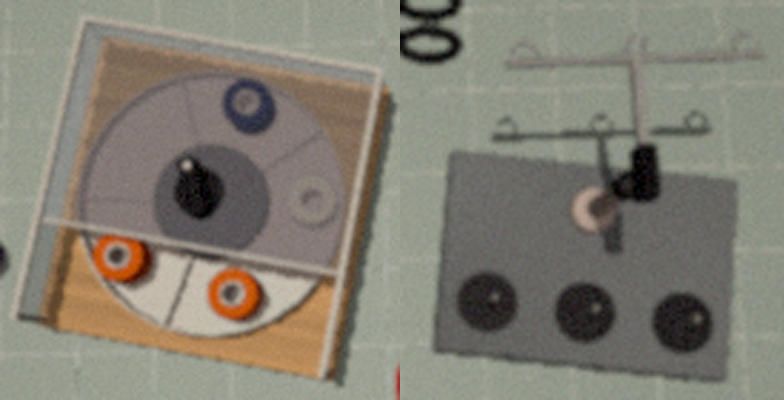

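```bash
python3 - <<'E'
from h import *
L=lambda x,y:(180+x/2.857,140+y/2.857)
Q=lambda x,y:(370+x/3.2-125,125+y/3.2)
P=lambda k,uv,z:print(k,onz("top",uv,z)) or None
for k,p,z in [("trimBL",(83,18),.11),("trimBR",(382,72),.11),("trimFL",(18,318),.11),("trimFR",(325,378),.11),("roofL",(45,218),.107),("roofR",(338,272),.107),("orA",(120,256),.077),("orB",(234,293),.077),("navy",(249,105),.077),("white",(312,200),.077),("hub",(210,205),.051),("knob",(200,185),.149)]:
    print(k,onz("top",L(*p),z))
for k,p,z in [("sBL",(450,152),.014),("sBR",(737,182),.014),("sFR",(725,380),.014),("sFL",(436,350),.014),("d0",(487,302),.016),("d1",(585,312),.016),("d2",(682,322),.016),("head",(645,172),.183),("barL",(507,64),.169),("barR",(762,55),.169),("stemtop",(637,60),.169)]:
    print(k,onz("top",Q(*p),z))
E
```

```text
trimBL [0.7225 0.3683 0.11  ]
trimBR [0.6612 0.0771 0.11  ]
trimFL [0.4323 0.4246 0.11  ]
trimFR [0.3697 0.1364 0.11  ]
roofL [0.5269 0.4021 0.107 ]
roofR [0.4685 0.1229 0.107 ]
orA [0.4915 0.3372 0.077 ]
orB [0.4528 0.226  0.077 ]
navy [0.6389 0.2107 0.077 ]
white [0.5421 0.1492 0.077 ]
hub [0.543  0.2537 0.051 ]
knob [0.5488 0.2467 0.149 ]
sBL [ 0.6568 -0.1359  0.014 ]
sBR [ 0.6216 -0.4019  0.014 ]
sFR [ 0.4382 -0.3766  0.014 ]
sFL [ 0.472  -0.1145  0.014 ]
d0 [ 0.5147 -0.163   0.016 ]
d1 [ 0.5033 -0.2524  0.016 ]
d2 [ 0.492  -0.3406  0.016 ]
head [ 0.5991 -0.266   0.183 ]
barL [ 0.6957 -0.1625  0.169 ]
barR [ 0.6981 -0.3736  0.169 ]
stemtop [ 0.6964 -0.2701  0.169 ]
```

The two orange spools are at (223,230) and (262,243) in the full top view. They match on colour, and both stand in tray pockets about 100 mm from the axis. The upper-left pocket is empty. The pink and purple spools stand outside and don't qualify. Dispenser centre is about (0.546, 0.252) with yaw -0.20, and the stand is at about (0.547, -0.257) with yaw -0.13. Next is a close look over the dispenser.

>>> {"fn": "arm_command", "kwargs": {
  "motion": [
    [[25,17.3,0],[0,0,0],1],
    [[25,17.3,0],[0,0,0],1],
    [[25,17.3,0],[0,0,0],1],
    [[25,17.3,0],[0,0,0],1],
    [[25,17.3,0],[0,0,0],1],
    [[25,17.3,0],[0,0,0],1],
    [[25,17.3,0],[0,0,0],1],
    [[25,17.3,0],[0,0,0],1],
    [[25,17.3,0],[0,0,0],1],
    [[25,17.3,0],[0,0,0],1],
    [[25,17.3,0],[0,0,0],1],
    [[25,17.3,0],[0,0,0],1],
    [[25,17.3,0],[0,0,0],1],
    [[25,17.3,0],[0,0,0],1],
    [[25,17.3,0],[0,0,0],1],
    [[25,17.3,0],[0,0,0],1],
    [[0,0,0],[0,0,-6],1],
    [[0,0,0],[0,0,0],1],
    [[0,0,0],[0,0,0],1]
  ],
  "newtons": 20
}}

```text
t: 1.68
eef_pos: [0.501, 0.2595, 0.2483]
ee_rot: [3.141, 0.0, -0.204]
force: [-0.5, 0.3, 0.1]
width: 0.0876
```

```bash
python3 - <<'E'
from h import *
s=arm.get_state();print(s["t"],s["q"],s["eef_pos"],s["ee_rot"])
cv2.imwrite("pics/w1.png",arm.grab_frame("wrist")[:,:,::-1])
for p in [(.546,.2516,.149),(.448,.271,.077)]: print(proj("wrist",p,s))
E
```

```text
1.6833 [ 0.8246  0.1779 -0.2363 -0.0003 -1.1572  0.5428] [0.501  0.2595 0.2483] [ 3.1412  0.0005 -0.2035]
[314.173  148.5865]
[316.0958 239.5927]
```

View pics/w1.png

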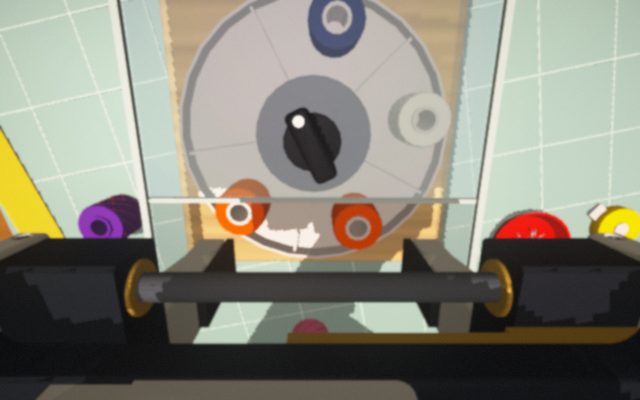

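The wrist view shows the knob bar from (297,112) to (325,181), with its white dot at (298,121). The orange bores are at (240,212) and (358,228), both at the tray front.

```bash
python3 - <<'E'
from h import *
s=arm.get_state()
a=onz("wrist",(297,112),.149,s);b=onz("wrist",(325,181),.149,s)
d=a-b;print("knob",(a+b)/2,np.linalg.norm(d),np.degrees(np.arctan2(d[1],d[0])))
c=np.array([.546,.2516])
for n,p in [("A",(240,212)),("B",(358,228)),("navy",(336,16)),("white",(424,119))]:
    q=onz("wrist",p,.077,s);e=q[:2]-c;print(n,q,np.hypot(*e),np.degrees(np.arctan2(e[1],e[0]))%360)
u,v=onz("wrist",(150,201),.107,s),onz("wrist",(478,201),.107,s);e=u-v;print("roof edge",u,v,np.degrees(np.arctan2(-e[0],e[1])), ((u+v)/2-[c[0],c[1],0]))
u,v=onz("wrist",(257,133),.051,s),onz("wrist",(371,133),.051,s);print("hub",(u+v)/2)
E
```

```text
knob [0.547  0.2539 0.149 ] 0.052818221924740956 10.26743097159271
A [0.4917 0.339  0.077 ] 0.1028882967756694 121.86133589497767
B [0.4515 0.2278 0.077 ] 0.09747323302875827 194.12018772027952
navy [0.6425 0.2137 0.077 ] 0.10365417540751336 338.56593070506784
white [0.5436 0.1509 0.077 ] 0.10077504699264021 268.6521128777608
roof edge [0.5255 0.4047 0.107 ] [0.4667 0.1213 0.107 ] -11.711038194457132 [-0.0499  0.0114  0.107 ]
hub [0.55   0.2524 0.051 ]
```

>>> {"fn": "arm_command", "kwargs": {
  "motion": [
    [[23,-1.8,0],[0,0,0],1],
    [[23,-1.8,0],[0,0,0],1],
    [[0,0,0],[0,0,-5.5],1],
    [[0,0,0],[0,0,-5.5],1],
    [[0,0,0],[0,0,-5.5],1],
    [[0,0,0],[0,0,-5.5],1],
    [[0,0,25],[0,0,0],1],
    [[0,0,25],[0,0,0],1],
    [[0,0,25],[0,0,0],1],
    [[0,0,20],[0,0,0],1],
    [[0,0,15],[0,0,0],1],
    [[0,0,0],[0,0,0],1],
    [[0,0,0],[0,0,0],0],
    [[0,0,0],[0,0,0],0],
    [[0,0,0],[0,0,0],0],
    [[0,0,0],[0,0,0],0],
    [[0,0,0],[0,0,0],0],
    [[0,0,0],[0,0,0],0]
  ],
  "newtons": 15
}}

```text
t: 3.23
eef_pos: [0.5471, 0.2543, 0.1392]
ee_rot: [-3.141, -0.001, 0.184]
force: [0.8, -0.2, -0.1]
width: 0.0535
```

>>> {"fn": "arm_command", "kwargs": {
  "motion": [
    [[0,0,0],[0,0,0],0],
    [[0,0,0],[0,0,0],0],
    [[0,0,0],[0,0,0],0],
    [[0,0,0],[0,0,0],0],
    [[0,0,0],[0,0,0],0],
    [[0,0,0],[0,0,0],0],
    [[0,0,0],[0,0,0],0],
    [[0,0,0],[0,0,0],0]
  ]
}}

```text
t: 3.9
eef_pos: [0.547, 0.2545, 0.1385]
ee_rot: [-3.141, -0.0, 0.184]
force: [0.0, 2.1, -2.4]
width: 0.0183
```

>>> {"fn": "arm_command", "kwargs": {
  "motion": [
    [[0,0,0],[0,0,3],0],
    [[0,0,0],[0,0,3],0],
    [[0,0,0],[0,0,3],0],
    [[0,0,0],[0,0,3],0],
    [[0,0,0],[0,0,3],0],
    [[0,0,0],[0,0,3],0],
    [[0,0,0],[0,0,3],0],
    [[0,0,0],[0,0,3],0],
    [[0,0,0],[0,0,2.5],0],
    [[0,0,0],[0,0,0],0],
    [[0,0,0],[0,0,0],0],
    [[0,0,0],[0,0,0],1],
    [[0,0,0],[0,0,0],1],
    [[0,0,0],[0,0,0],1],
    [[0,0,0],[0,0,0],1],
    [[0,0,0],[0,0,0],1],
    [[0,0,-20],[0,0,0],1],
    [[0,0,-30],[0,0,0],1],
    [[0,0,-30],[0,0,0],1],
    [[0,0,-30],[0,0,0],1]
  ]
}}

```text
t: 5.57
eef_pos: [0.5466, 0.2537, 0.2497]
ee_rot: [3.141, 0.0, -0.279]
force: [0.3, 0.2, -0.4]
width: 0.0721
```

```bash
python3 - <<'E'
from h import *
s=arm.get_state();print(s["t"],s["q"],s["eef_pos"],s["ee_rot"])
cv2.imwrite("pics/w2.png",arm.grab_frame("wrist")[:,:,::-1])
im=arm.grab_frame("top");cv2.imwrite("pics/top2.png",im[:,:,::-1])
h=cv2.cvtColor(im,cv2.COLOR_RGB2HSV)
m=cv2.inRange(h,(4,150,90),(16,255,255))
n,_,st,ce=cv2.connectedComponentsWithStats(m)
for i in range(1,n):
    if st[i][4]>30: print(st[i],ce[i],onz("top",ce[i],.07))
E
```

```text
5.5667 [ 0.7586  0.2404 -0.1521  0.0001 -1.1792  0.5335] [0.5466 0.2537 0.2497] [ 3.1407  0.0003 -0.2787]
[ 544   63   96  117 9307] [593.1886 114.1177] [ 0.8035 -0.7404  0.07  ]
[    0    74   136   244 20526] [ 55.2762 161.0555] [0.7016 0.8215 0.07  ]
[208 207  17  12  69] [216.4638 213.3333] [0.5385 0.3551 0.07  ]
[  333   231   307   169 19831] [547.5694 344.2572] [ 0.1621 -0.5402  0.07  ]
[235 235  16  17 141] [242.6667 242.9929] [0.4533 0.2808 0.07  ]
[  55  355   72   45 1527] [ 94.3222 385.7105] [0.0846 0.6734 0.07  ]
[ 229  359   78   41 2367] [267.9966 379.4563] [0.0896 0.2116 0.07  ]
```

View pics/w2.png

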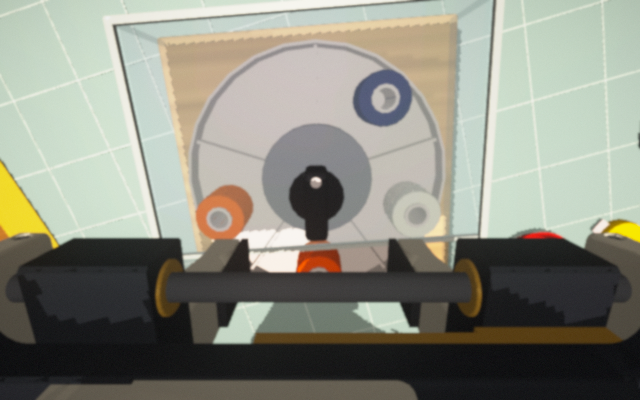

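The orange spool is now nearly at the window but partly hidden behind the gripper at (319,262). I'll back off for a clear view.

>>> {"fn": "arm_command", "kwargs": {
  "motion": [
    [[-23,3,0],[0,0,-4.3],1],
    [[-23,3,0],[0,0,0],1],
    [[0,0,0],[0,0,0],1],
    [[0,0,0],[0,0,0],1]
  ]
}}

```text
t: 6.0
eef_pos: [0.5001, 0.2593, 0.2489]
ee_rot: [-3.141, -0.0, -0.203]
force: [1.4, 0.0, 0.6]
width: 0.0876
```

```bash
cat >> h.py <<'E'
def oranges(im):
    h=cv2.cvtColor(im,cv2.COLOR_RGB2HSV)
    m=cv2.inRange(h,(3,140,80),(14,255,255))
    n,l,st,ce=cv2.connectedComponentsWithStats(m)
    return [(st[i],ce[i]) for i in range(1,n) if st[i][4]>40],m
E
python3 - <<'E'
from h import *
s=arm.get_state();print(s["t"],s["eef_pos"],s["ee_rot"])
im=arm.grab_frame("wrist")
cv2.imwrite("pics/w3.png",im[120:270,160:480][:,:,::-1].repeat(2,0).repeat(2,1))
for a,b in oranges(im)[0]: print(a,b,onz("wrist",b,.077,s))
E
```

```text
6.0 [0.5001 0.2593 0.2489] [-3.1411 -0.0003 -0.2026]
[ 184  137   55   52 1510] [211.8596 160.8013] [0.5454 0.3511 0.077 ]
[ 285  203   47   56 1682] [308.2901 228.4429] [0.4603 0.2762 0.077 ]
[293 332  33   2  41] [307.0488 332.7317] [0.3406 0.3033 0.077 ]
```

View pics/w3.png

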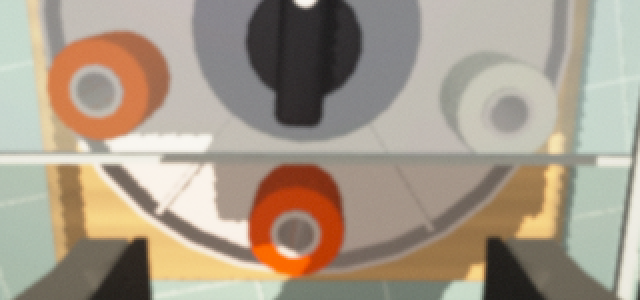

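The window spool's bore is at (307,236) and clear of the roof edge.

```bash
cat >> h.py <<'E'
def go(t,s):  # shift to world target in the tool's axes, mm
    return R.from_euler("xyz",s["ee_rot"]).as_matrix().T@(np.array(t)-s["eef_pos"])*1000
E
python3 - <<'E'
from h import *
s=arm.get_state()
p=onz("wrist",(307.5,236.5),.077,s);print(p)
e=p[:2]-[.547,.2525];print(np.hypot(*e),np.degrees(np.arctan2(e[1],e[0])))
print(go((p[0],p[1],.071),s))
E
```

```text
[0.4528 0.2788 0.077 ]
0.09783648354759618 164.3978645645863
[-50.9899  -9.3089 177.7596]
```

>>> {"fn": "arm_command", "kwargs": {
  "motion": [
    [[-26,-4.5,0],[0,0,0],1],
    [[-26,-4.5,0],[0,0,0],1],
    [[0,0,30],[0,0,0],1],
    [[0,0,30],[0,0,0],1],
    [[0,0,30],[0,0,0],1],
    [[0,0,30],[0,0,0],1],
    [[0,0,25],[0,0,0],1],
    [[0,0,18],[0,0,0],1],
    [[0,0,10],[0,0,0],1],
    [[0,0,5],[0,0,0],1],
    [[0,0,0],[0,0,0],1],
    [[0,0,0],[0,0,0],0],
    [[0,0,0],[0,0,0],0],
    [[0,0,0],[0,0,0],0],
    [[0,0,0],[0,0,0],0],
    [[0,0,0],[0,0,0],0],
    [[0,0,0],[0,0,0],0],
    [[0,0,0],[0,0,0],0],
    [[0,0,0],[0,0,0],0],
    [[0,0,0],[0,0,0],0]
  ],
  "newtons": 20
}}

```text
t: 7.72
eef_pos: [0.4518, 0.2789, 0.0709]
ee_rot: [-3.141, -0.0, -0.203]
force: [-2.8, -0.9, 4.0]
width: 0.0493
```

>>> {"fn": "arm_command", "kwargs": {
  "motion": [
    [[0,0,0],[0,0,0],0],
    [[0,0,-10],[0,0,0],0],
    [[0,0,-20],[0,0,0],0],
    [[0,0,-30],[0,0,0],0],
    [[0,0,-30],[0,0,0],0],
    [[0,0,-30],[0,0,0],0],
    [[0,0,-20],[0,0,0],0],
    [[0,0,0],[0,0,0],0]
  ],
  "newtons": 25
}}

```text
t: 8.38
eef_pos: [0.4533, 0.28, 0.2159]
ee_rot: [-3.135, -0.004, -0.203]
force: [0.6, -0.4, 0.2]
width: 0.0491
```

```bash
python3 - <<'E'
from h import *
s=arm.get_state();print(s["t"],s["eef_pos"],s["ee_rot"],s["width"],s["force"],s["q"])
print(go((.5147,-.163,.2109),s), go((.492,-.3406,.2109),s))
E
```

```text
8.3833 [0.4533 0.28   0.2159] [-3.1355 -0.0044 -0.2029] 0.04907792654255594 [ 0.56   -0.4372  0.2471] [ 0.9225  0.1458 -0.3545  0.0015 -1.0631  0.4447]
[149.3568 421.5779   3.0217] [162.9129 600.1058   1.9848]
```

The spool is held, with width 49 mm. I'll carry it high over the stand and look at the pins on the way.

>>> {"fn": "arm_command", "kwargs": {
  "motion": [
    [[11.4,28.2,-4.1],[0,0,0],0],
    [[11.4,28.2,-4.1],[0,0,0],0],
    [[11.4,28.2,-4.1],[0,0,0],0],
    [[11.4,28.2,-4.1],[0,0,0],0],
    [[11.4,28.2,-4.1],[0,0,0],0],
    [[11.4,28.2,-4.1],[0,0,0],0],
    [[11.4,28.2,-4.1],[0,0,0],0],
    [[11.4,28.2,-4.1],[0,0,0],0],
    [[11.4,28.2,-4.1],[0,0,0],0],
    [[11.4,28.2,-4.1],[0,0,0],0],
    [[11.4,28.2,-4.1],[0,0,0],0],
    [[11.4,28.2,-4.1],[0,0,0],0],
    [[11.4,28.2,-4.1],[0,0,0],0],
    [[11.4,28.2,-4.1],[0,0,0],0],
    [[11.4,28.2,-4.1],[0,0,0],0],
    [[11.4,28.2,-4.1],[0,0,0],0],
    [[11.4,28.2,-4.1],[0,0,0],0],
    [[11.4,28.2,-4.1],[0,0,-4.2],0],
    [[0,0,0],[0,0,0],0],
    [[0,0,0],[0,0,0],0]
  ]
}}

```text
t: 10.05
eef_pos: [0.5495, -0.2613, 0.2836]
ee_rot: [-3.141, 0.002, -0.133]
force: [0.5, -0.1, -0.7]
width: 0.0493
```

```bash
python3 - <<'E'
from h import *
s=arm.get_state();print(s["t"],s["eef_pos"],s["ee_rot"],s["width"])
im=arm.grab_frame("wrist");cv2.imwrite("pics/w4.png",im[:,:,::-1])
for p in [(.5147,-.163,.059),(.5033,-.2524,.059),(.492,-.3406,.059),(.5966,-.2636,.183)]:print(proj("wrist",p,s))
E
```

```text
10.05 [ 0.5495 -0.2613  0.2836] [-3.1413  0.0016 -0.1331] 0.049344341049774774
[237.0296 216.3739]
[314.5986 215.8183]
[391.1621 215.3128]
[310.7008 146.276 ]
```

View pics/w4.png

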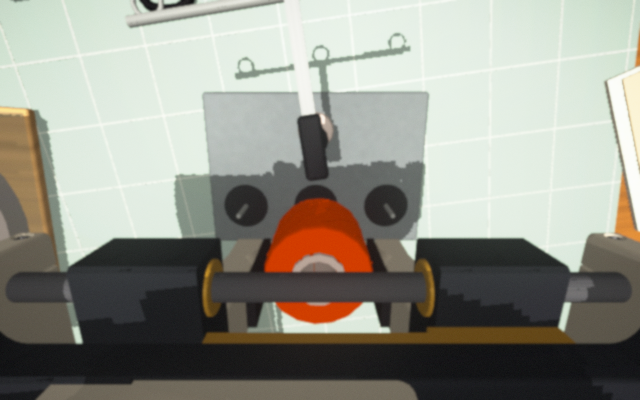

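Pin0's foot is at (246,205) and tip at (237,218); pin2's foot is at (385,205) and tip at (395,218). The guide's head is at (312,147). The held spool is centred between the jaws.

```bash
python3 - <<'E'
from h import *
s=arm.get_state()
for a,b in [((246,205),(237,218)),((385,205),(395,218))]:
    print(onz("wrist",a,.015,s),onz("wrist",b,.059,s))
# spool outline in wrist picture: top-disc extremes
for p in [(318,322),(318,262)]: print(go(onz("wrist",p,s["eef_pos"][2]+.006,s),s))
a=onz("wrist",(312,118),.183,s);b=onz("wrist",(316,180),.183,s);print("head",(a+b)/2,a-b)
t=np.array([.492,-.3400,.2]);print(go(t,s), go((.5147,-.163,.2),s))
E
```

```text
[ 0.5151 -0.1632  0.015 ] [ 0.5126 -0.1615  0.059 ]
[ 0.4912 -0.341   0.015 ] [ 0.488  -0.3438  0.059 ]
[-22.0744   1.095   -5.9654]
[ 8.5091  1.1255 -6.014 ]
head [ 0.5937 -0.2646  0.183 ] [ 0.0444 -0.0032  0.    ]
[-46.2608  86.6108  83.6521] [-47.1511 -91.8366  83.7321]
```

>>> {"fn": "arm_command", "kwargs": {
  "motion": [
    [[-12,22,0],[0,0,0],0],
    [[-12,22,0],[0,0,0],0],
    [[-12,22,0],[0,0,0],0],
    [[-12,22,0],[0,0,0],0],
    [[0,0,20],[0,0,0],0],
    [[0,0,30],[0,0,0],0],
    [[0,0,30],[0,0,0],0],
    [[0,0,30],[0,0,0],0],
    [[0,0,30],[0,0,0],0],
    [[0,0,15],[0,0,0],0],
    [[0,0,0],[0,0,0],0],
    [[0,0,0],[0,0,0],0]
  ]
}}

```text
t: 11.1
eef_pos: [0.4908, -0.34, 0.1291]
ee_rot: [-3.141, 0.002, -0.129]
force: [-0.3, 0.2, 0.6]
width: 0.0492
```

```bash
python3 - <<'E'
from h import *
s=arm.get_state();print(s["t"],s["eef_pos"],s["ee_rot"],s["width"],s["force"],go((.490,-.341,.061),s))
im=arm.grab_frame("scene")
for a,b in oranges(im)[0]: print(a,b)
x,y=proj("scene",(.491,-.341,.07)).astype(int)
sc=im[y-50:y+50,x-65:x+65]
cv2.imwrite("pics/s5.png",cv2.resize(sc[:,:,::-1],None,fx=5,fy=5,interpolation=cv2.INTER_CUBIC));print(x,y)
E
```

```text
11.1 [ 0.4908 -0.34    0.1291] [-3.1415  0.0018 -0.1293] 0.049178745545102105 [-0.257   0.163   0.5961] [-0.5446  1.0581 68.1501]
[  250     0   390   400 28813] [453.494  115.2541]
[    0    45   207   308 22591] [ 77.1636 185.7173]
[183 234  18  18 199] [192.5377 244.0653]
[  52  345   84   55 1942] [100.5762 381.0438]
[  0 358  31  42 547] [  9.5832 385.064 ]
193 248
```

View pics/s5.png

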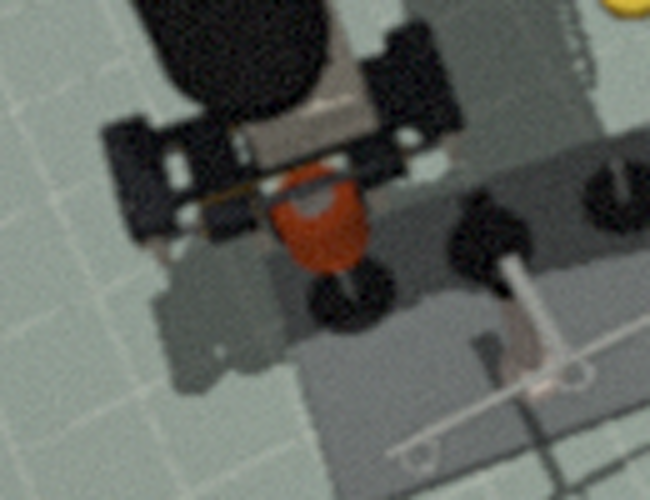

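The spool hangs upright above pin2; its shaft and disc are visible just below it in the crop at (348,290). Lowering.

>>> {"fn": "arm_command", "kwargs": {
  "motion": [
    [[-0.5,1,10],[0,0,0],0],
    [[0,0,10],[0,0,0],0],
    [[0,0,10],[0,0,0],0],
    [[0,0,10],[0,0,0],0],
    [[0,0,10],[0,0,0],0],
    [[0,0,8],[0,0,0],0],
    [[0,0,5],[0,0,0],0],
    [[0,0,2],[0,0,0],0],
    [[0,0,0],[0,0,0],0],
    [[0,0,0],[0,0,0],0]
  ]
}}

```text
t: 11.98
eef_pos: [0.4906, -0.342, 0.0645]
ee_rot: [3.141, -0.0, -0.13]
force: [-0.5, -0.3, 0.2]
width: 0.0492
```

>>> {"fn": "arm_command", "kwargs": {
  "motion": [
    [[0,0,2],[0,0,0],0],
    [[0,0,1.5],[0,0,0],0],
    [[0,0,0],[0,0,0],0],
    [[0,0,0],[0,0,0],0.75],
    [[0,0,0],[0,0,0],0.75],
    [[0,0,0],[0,0,0],0.75],
    [[0,0,0],[0,0,0],0.75],
    [[0,0,0],[0,0,0],0.75],
    [[0,0,-15],[0,0,0],0.75],
    [[0,0,-30],[0,0,0],0.75],
    [[0,0,-30],[0,0,0],0.75],
    [[0,0,-30],[0,0,0],0.75],
    [[0,0,-30],[0,0,0],0.75],
    [[0,0,-30],[0,0,0],1],
    [[0,0,0],[0,0,0],1]
  ]
}}

```text
t: 13.23
eef_pos: [0.493, -0.3434, 0.2329]
ee_rot: [3.138, -0.01, -0.129]
force: [0.2, -0.3, 0.7]
width: 0.0743
```

```bash
python3 - <<'E'
from h import *
s=arm.get_state();print(s["t"],s["eef_pos"],s["ee_rot"],s["width"],s["q"])
im=arm.grab_frame("scene")
for a,b in oranges(im)[0]: print(a,b)
print(proj("scene",(.491,-.341,.05)))
print(go((.547,.2535,.249),s))
E
```

```text
13.2333 [ 0.493  -0.3434  0.2329] [ 3.138  -0.0095 -0.1293] 0.07431441642403833 [-0.2823  0.2425 -0.19    0.0023 -1.1284  1.7227]
[  258     0   382   244 28059] [454.4252 109.1407]
[    0    46   198   307 20126] [ 67.5389 193.6604]
[195  49   6  16  46] [197.3478  56.4348]
[175 147  23  22 261] [185.0536 157.0192]
[382 241 162 100 475] [459.9516 292.2379]
[187 243  18  20 228] [196.0088 253.3947]
[279 339 102  61 311] [331.463  369.2219]
[  52  345   84   55 1923] [100.6115 380.9979]
[  0 358  30  42 534] [  9.6011 385.0412]
[195.052  251.3427]
[ -23.2358 -598.8613  -18.5034]
```

Spool 1 is down: its centroid (196,253) matches the prediction for a seated spool. Back to the knob.

>>> {"fn": "arm_command", "kwargs": {
  "motion": [
    [[-1.2,-30,-1],[0,0,0],1],
    [[-1.2,-30,-1],[0,0,0],1],
    [[-1.2,-30,-1],[0,0,0],1],
    [[-1.2,-30,-1],[0,0,0],1],
    [[-1.2,-30,-1],[0,0,0],1],
    [[-1.2,-30,-1],[0,0,0],1],
    [[-1.2,-30,-1],[0,0,0],1],
    [[-1.2,-30,-1],[0,0,0],1],
    [[-1.2,-30,-1],[0,0,0],1],
    [[-1.2,-30,-1],[0,0,0],1],
    [[-1.2,-30,-1],[0,0,0],1],
    [[-1.2,-30,-1],[0,0,0],1],
    [[-1.2,-30,-1],[0,0,0],1],
    [[-1.2,-30,-1],[0,0,0],1],
    [[-1.2,-30,-1],[0,0,0],1],
    [[-1.2,-30,-1],[0,0,0],1],
    [[-1.2,-30,-1],[0,0,0],1],
    [[-1.2,-30,-1],[0,0,0],1],
    [[-1,-30,0],[0,0,4.3],1],
    [[0,-29,0],[0,0,4.3],1]
  ]
}}

```text
t: 14.95
eef_pos: [0.5472, 0.2561, 0.243]
ee_rot: [3.141, 0.001, -0.283]
force: [0.7, -1.1, -0.1]
width: 0.0872
```

>>> {"fn": "arm_command", "kwargs": {
  "motion": [
    [[0,0,0],[0,0,0],1],
    [[0,0,0],[0,0,0],1]
  ]
}}

```text
t: 15.12
eef_pos: [0.5475, 0.2557, 0.2422]
ee_rot: [3.14, 0.001, -0.278]
force: [0.5, -0.6, -0.0]
width: 0.0878
```

```bash
python3 - <<'E'
from h import *
s=arm.get_state();print(s["t"],s["eef_pos"],s["ee_rot"],s["width"],go((.547,.254,.1385),s))
im=arm.grab_frame("wrist");cv2.imwrite("pics/w6.png",im[:,:,::-1])
for a,b in oranges(im)[0]: print(a,b,onz("wrist",b,.07,s))
im=arm.grab_frame("top")
for a,b in oranges(im)[0]: print(a,b)
E
```

```text
15.1167 [0.5475 0.2557 0.2422] [ 3.1397  0.0014 -0.2784] 0.08780940335516035 [  0.1882   1.599  103.7204]
[ 196  188   50   53 1407] [222.43   212.8195] [0.548  0.3522 0.07  ]
[ 515   62  125  118 8621] [593.0892 113.8398]
[    0    73   158   255 19455] [ 56.0952 164.9356]
[208 207  18  12  84] [216.9048 213.7619]
[454 216  19  18 187] [462.7914 224.4706]
[  335   230   305   170 18261] [546.8719 343.9384]
[  55  334   75   66 1652] [ 96.1544 382.71  ]
[ 228  359   80   41 2160] [268.256  379.2037]
```

View pics/w6.png

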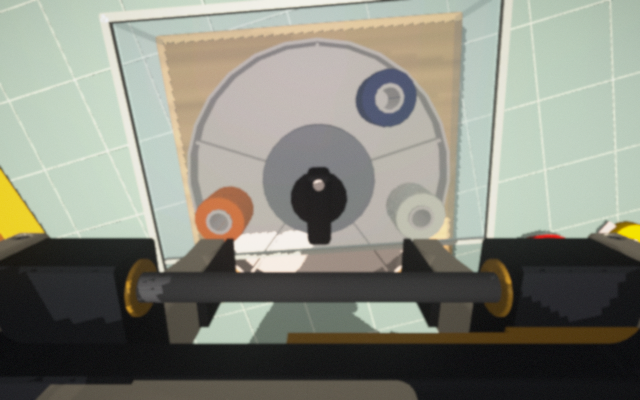

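The tray is unchanged: orange A at (219,220), navy (387,97), white (421,215), and the knob lines up with the tool. Grip, then turn about +76°.

>>> {"fn": "arm_command", "kwargs": {
  "motion": [
    [[0,1.6,25],[0,0,0],1],
    [[0,0,25],[0,0,0],1],
    [[0,0,25],[0,0,0],1],
    [[0,0,18],[0,0,0],1],
    [[0,0,11],[0,0,0],1],
    [[0,0,0],[0,0,0],0],
    [[0,0,0],[0,0,0],0],
    [[0,0,0],[0,0,0],0],
    [[0,0,0],[0,0,0],0],
    [[0,0,0],[0,0,0],0],
    [[0,0,0],[0,0,0],0],
    [[0,0,0],[0,0,0],0],
    [[0,0,0],[0,0,0],0],
    [[0,0,0],[0,0,0],0],
    [[0,0,0],[0,0,0],0],
    [[0,0,0],[0,0,0],0],
    [[0,0,0],[0,0,0],0],
    [[0,0,0],[0,0,0],0],
    [[0,0,0],[0,0,0],0]
  ],
  "newtons": 15
}}

```text
t: 16.8
eef_pos: [0.5481, 0.255, 0.1398]
ee_rot: [-3.138, -0.001, -0.28]
force: [1.1, 7.2, -3.4]
width: 0.0177
```

>>> {"fn": "arm_command", "kwargs": {
  "motion": [
    [[0,0,0],[0,0,-4],0],
    [[0,0,0],[0,0,-4],0],
    [[0,0,0],[0,0,-4],0],
    [[0,0,0],[0,0,-4],0],
    [[0,0,0],[0,0,-4],0],
    [[0,0,0],[0,0,-4],0],
    [[0,0,0],[0,0,-4],0],
    [[0,0,0],[0,0,-4],0],
    [[0,0,0],[0,0,-4],0],
    [[0,0,0],[0,0,-4],0],
    [[0,0,0],[0,0,-4],0],
    [[0,0,0],[0,0,-4],0],
    [[0,0,0],[0,0,-4],0],
    [[0,0,0],[0,0,-4],0],
    [[0,0,0],[0,0,-4],0],
    [[0,0,0],[0,0,-4],0],
    [[0,0,0],[0,0,-4],0],
    [[0,0,0],[0,0,-4],0],
    [[0,0,0],[0,0,-4],0],
    [[0,0,0],[0,0,0],0]
  ]
}}

```text
t: 18.47
eef_pos: [0.5484, 0.2543, 0.1398]
ee_rot: [3.141, -0.003, 1.051]
force: [3.0, 3.6, -3.4]
width: 0.0181
```

>>> {"fn": "arm_command", "kwargs": {
  "motion": [
    [[0,0,0],[0,0,0],1],
    [[0,0,0],[0,0,0],1],
    [[0,0,0],[0,0,0],1],
    [[0,0,0],[0,0,0],1],
    [[0,0,-20],[0,0,0],1],
    [[0,0,-30],[0,0,6],1],
    [[0,0,-30],[0,0,6],1],
    [[0,0,-29],[0,0,6],1],
    [[0,0,0],[0,0,6],1],
    [[0,0,0],[0,0,6],1],
    [[0,0,0],[0,0,6],1],
    [[0,0,0],[0,0,6],1],
    [[0,0,0],[0,0,6],1],
    [[0,0,0],[0,0,6],1],
    [[0,0,0],[0,0,6],1],
    [[0,0,0],[0,0,6],1],
    [[-24,2.5,0],[0,0,6],1],
    [[-24,2.5,0],[0,0,0],1],
    [[0,0,0],[0,0,0],1],
    [[0,0,0],[0,0,0],1]
  ]
}}

```text
t: 20.13
eef_pos: [0.4987, 0.2557, 0.2495]
ee_rot: [-3.141, -0.0, -0.209]
force: [-0.1, 0.5, 1.0]
width: 0.0875
```

```bash
python3 - <<'E'
from h import *
s=arm.get_state();print(s["t"],s["eef_pos"],s["ee_rot"],s["q"])
im=arm.grab_frame("wrist");cv2.imwrite("pics/w7.png",im[:,:,::-1])
for a,b in oranges(im)[0]: print(a,b,onz("wrist",b,.077,s))
E
```

```text
20.1333 [0.4987 0.2557 0.2495] [-3.1409 -0.0005 -0.2092] [ 0.8232  0.1699 -0.2435  0.0001 -1.1565  0.5384]
[ 314  203   48   57 1714] [336.0753 229.7235] [0.4517 0.2459 0.077 ]
```

View pics/w7.png

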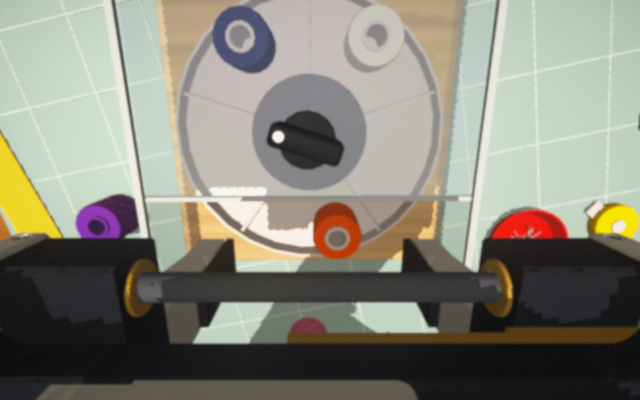

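The second orange bore is at (337,238), a little past centre but fully in front of the roof edge (row 199).

```bash
python3 - <<'E'
from h import *
s=arm.get_state()
p=onz("wrist",(337,238),.077,s);e=p[:2]-[.547,.2525]
c,q=np.cos(-.2),np.sin(-.2)
print(p,np.hypot(*e),np.degrees(np.arctan2(e[1],e[0])),"disp frame",c*e[0]+q*e[1],-q*e[0]+c*e[1])
print(go((p[0],p[1],.071),s))
E
```

```text
[0.4434 0.2468 0.077 ] 0.10371186355953305 -176.84966285956094 disp frame -0.10035858864668305 -0.02615921114707125
[-52.886   20.5572 178.3385]
```

>>> {"fn": "arm_command", "kwargs": {
  "motion": [
    [[-26,10,0],[0,0,0],1],
    [[-26.5,10.5,0],[0,0,0],1],
    [[0,0,30],[0,0,0],1],
    [[0,0,30],[0,0,0],1],
    [[0,0,30],[0,0,0],1],
    [[0,0,30],[0,0,0],1],
    [[0,0,25],[0,0,0],1],
    [[0,0,18],[0,0,0],1],
    [[0,0,10],[0,0,0],1],
    [[0,0,5],[0,0,0],1],
    [[0,0,0],[0,0,0],1],
    [[0,0,0],[0,0,0],0],
    [[0,0,0],[0,0,0],0],
    [[0,0,0],[0,0,0],0],
    [[0,0,0],[0,0,0],0],
    [[0,0,0],[0,0,0],0],
    [[0,0,0],[0,0,0],0],
    [[0,0,0],[0,0,0],0],
    [[0,0,0],[0,0,0],0],
    [[0,0,0],[0,0,0],0]
  ],
  "newtons": 25
}}

```text
t: 21.85
eef_pos: [0.4439, 0.2468, 0.0712]
ee_rot: [-3.141, -0.0, -0.21]
force: [-2.0, 1.1, 4.5]
width: 0.0492
```

>>> {"fn": "arm_command", "kwargs": {
  "motion": [
    [[0,0,0],[0,0,0],0],
    [[0,0,-10],[0,0,0],0],
    [[0,0,-20],[0,0,0],0],
    [[0,0,-30],[0,0,0],0],
    [[0,0,-30],[0,0,0],0],
    [[0,0,-30],[0,0,0],0],
    [[0,0,-20],[0,0,0],0],
    [[0,0,0],[0,0,0],0],
    [[0,0,0],[0,0,0],0]
  ]
}}

```text
t: 22.6
eef_pos: [0.4439, 0.2468, 0.2122]
ee_rot: [-3.139, -0.001, -0.211]
force: [-0.5, 0.6, -2.1]
width: 0.0492
```

```bash
python3 - <<'E'
from h import *
s=arm.get_state();print(s["t"],s["eef_pos"],s["ee_rot"],s["width"],go((.5137,-.163,.2109),s))
im=arm.grab_frame("scene")
for a,b in oranges(im)[0]:
  if a[2]<40: print(a,b)
im=arm.grab_frame("top")
for a,b in oranges(im)[0]:
  if a[2]<40: print(a,b,onz("top",b,.06))
E
```

```text
22.6 [0.4439 0.2468 0.2122] [-3.1392 -0.001  -0.2107] 0.04918245447014382 [154.0164 386.1781   0.5375]
[344 128  15  18 159] [351.5786 138.1195]
[187 243  19  20 220] [196.2136 253.3727]
[  0 358  31  42 513] [  9.9844 385.3041]
[461  65  39   3  43] [479.3256  66.093 ] [ 0.9657 -0.4247  0.06  ]
[455 216  18  18 187] [462.984  224.4545] [ 0.4911 -0.3405  0.06  ]
```

Held, and spool 1 still sits at (0.491,-0.3405) on pin2. Moving to pin0.

>>> {"fn": "arm_command", "kwargs": {
  "motion": [
    [[11.8,29.7,0],[0,0,0],0],
    [[11.8,29.7,0],[0,0,0],0],
    [[11.8,29.7,0],[0,0,0],0],
    [[11.8,29.7,0],[0,0,0],0],
    [[11.8,29.7,0],[0,0,0],0],
    [[11.8,29.7,0],[0,0,0],0],
    [[11.8,29.7,0],[0,0,0],0],
    [[11.8,29.7,0],[0,0,0],0],
    [[11.8,29.7,0],[0,0,0],0],
    [[11.8,29.7,0],[0,0,0],0],
    [[11.8,29.7,0],[0,0,0],0],
    [[11.8,29.7,0],[0,0,0],0],
    [[11.8,29.7,0],[0,0,-4.7],0],
    [[0,0,20],[0,0,0],0],
    [[0,0,30],[0,0,0],0],
    [[0,0,25],[0,0,0],0],
    [[0,0,5],[0,0,0],0],
    [[0,0,0],[0,0,0],0],
    [[0,0,0],[0,0,0],0]
  ]
}}

```text
t: 24.28
eef_pos: [0.5132, -0.1631, 0.131]
ee_rot: [3.141, 0.001, -0.128]
force: [0.7, 0.5, -0.1]
width: 0.049
```

```bash
python3 - <<'E'
from h import *
s=arm.get_state();print(s["t"],s["eef_pos"],s["ee_rot"],s["width"],s["force"],go((.5137,-.163,.061),s))
im=arm.grab_frame("scene")
for a,b in oranges(im)[0]:
  if a[2]<40: print(a,b)
z=s["eef_pos"][2];print(proj("scene",(s["eef_pos"][0],s["eef_pos"][1],z-.02)))
E
```

```text
24.2833 [ 0.5132 -0.1631  0.131 ] [ 3.1409  0.0011 -0.1279] 0.04898331374118863 [ 0.738   0.5109 -0.0505] [ 0.5471 -0.1604 69.98  ]
[215  28  19  25 199] [224.6332  41.3769]
[250  85  20  14  99] [261.5859  90.8889]
[240 214  17  18 186] [249.1075 223.328 ]
[187 243  19  20 225] [196.2933 253.3689]
[  0 358  31  42 540] [  9.7907 384.9907]
[247.8851 221.0438]
```

>>> {"fn": "arm_command", "kwargs": {
  "motion": [
    [[0.5,0,10],[0,0,0],0],
    [[0,0,10],[0,0,0],0],
    [[0,0,10],[0,0,0],0],
    [[0,0,10],[0,0,0],0],
    [[0,0,10],[0,0,0],0],
    [[0,0,8],[0,0,0],0],
    [[0,0,6],[0,0,0],0],
    [[0,0,4],[0,0,0],0],
    [[0,0,1],[0,0,0],0],
    [[0,0,0],[0,0,0],0]
  ]
}}

```text
t: 25.17
eef_pos: [0.5135, -0.1631, 0.0616]
ee_rot: [3.141, 0.0, -0.129]
force: [0.2, -0.1, -0.5]
width: 0.0493
```

>>> {"fn": "arm_command", "kwargs": {
  "motion": [
    [[0,0,0.5],[0,0,0],0],
    [[0,0,0],[0,0,0],0.75],
    [[0,0,0],[0,0,0],0.75],
    [[0,0,0],[0,0,0],0.75],
    [[0,0,0],[0,0,0],0.75],
    [[0,0,0],[0,0,0],0.75],
    [[0,0,-15],[0,0,0],0.75],
    [[0,0,-30],[0,0,0],0.75],
    [[0,0,-30],[0,0,0],0.75],
    [[0,0,-30],[0,0,0],0.75],
    [[0,0,-30],[0,0,0],0.75],
    [[0,0,-30],[0,0,0],1],
    [[0,0,-30],[0,0,0],1],
    [[0,0,-28],[0,0,0],1],
    [[9,22,0],[0,0,0],1],
    [[9,22,0],[0,0,0],1],
    [[9,22,0],[0,0,0],1],
    [[9,22,0],[0,0,0],1],
    [[0,0,0],[0,0,0],1],
    [[0,0,0],[0,0,0],1]
  ]
}}

```text
t: 26.83
eef_pos: [0.5378, -0.2559, 0.2838]
ee_rot: [-3.141, 0.001, -0.131]
force: [-0.9, -0.4, -0.8]
width: 0.0876
```

```bash
python3 - <<'E'
from h import *
s=arm.get_state();print(s["t"],s["eef_pos"],s["ee_rot"],s["width"],s["q"])
im=arm.grab_frame("wrist");cv2.imwrite("pics/w8.png",im[:,:,::-1])
for a,b in oranges(im)[0]: print(a,b,onz("wrist",b,.066,s))
im=arm.grab_frame("scene")
for a,b in oranges(im)[0]:
  if a[2]<40: print(a,b)
for p in [(.5151,-.1632,.04),(.4912,-.341,.04)]: print(proj("scene",p))
E
```

```text
26.8333 [ 0.5378 -0.2559  0.2838] [-3.1415  0.001  -0.1305] 0.08757518351510721 [-0.1164  0.2088 -0.115  -0.0001 -1.248   1.5567]
[622 169  18  55 233] [629.7296 196.5021] [ 0.47  -0.601  0.066]
[ 219  179   49   51 1477] [244.2004 202.8125] [ 0.5196 -0.171   0.066 ]
[ 371  179   50   50 1463] [394.0137 201.9515] [ 0.4984 -0.3384  0.066 ]
[620 213  15  12  54] [627.5185 218.5185] [ 0.4436 -0.6019  0.066 ]
[620 233  20   9  43] [630.8372 236.7907] [ 0.4201 -0.6086  0.066 ]
[243 223  16  20 210] [251.081  233.3286]
[187 243  18  20 224] [195.9821 253.3348]
[  0 358  31  42 529] [  9.7996 385.0964]
[250.7937 233.4002]
[195.7364 252.9528]
```

View pics/w8.png

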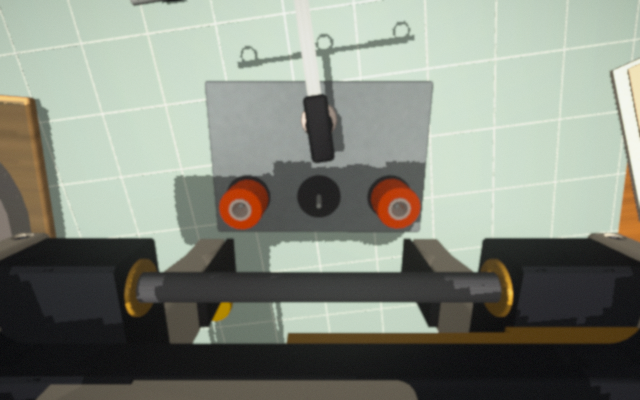

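Both spools are seated, with bores at (239,208) and (399,208), and the scene centroids agree with z = 0.04 within a pixel. The head block runs from (316,95) to (321,160).

```bash
python3 - <<'E'
from h import *
s=arm.get_state()
a=onz("wrist",(316.5,96),.183,s);b=onz("wrist",(321.5,160),.183,s);d=a-b
print("head",(a+b)/2,np.linalg.norm(d),np.degrees(np.arctan2(d[1],d[0])))
a=onz("wrist",(302,0),.169,s);b=onz("wrist",(314.5,96),.169,s);d=a-b
print("stem",np.degrees(np.arctan2(d[1],d[0])))
t=(a+b)/2
print(go((.595,-.264,.2838),s))
im=arm.grab_frame("wrist")
E
```

```text
head [ 0.5962 -0.2644  0.183 ] 0.04454751269569434 -2.8211654314034176
stem 0.18236125141610718
[58.0134  1.7839  0.3491]
```

>>> {"fn": "arm_command", "kwargs": {
  "motion": [
    [[30,1,0],[0,0,-5.5],1],
    [[29,3.8,0],[0,0,0],1],
    [[0,0,25],[0,0,0],1],
    [[0,0,30],[0,0,0],1],
    [[0,0,25],[0,0,0],1],
    [[0,0,20],[0,0,0],1],
    [[0,0,10],[0,0,0],1],
    [[0,0,0],[0,0,0],1],
    [[0,0,0],[0,0,0],1]
  ]
}}

```text
t: 27.73
eef_pos: [0.5968, -0.2642, 0.1751]
ee_rot: [3.141, -0.0, -0.032]
force: [0.6, -0.5, 0.6]
width: 0.0878
```

>>> {"fn": "arm_command", "kwargs": {
  "motion": [
    [[0,0,2],[0,0,0],0],
    [[0,0,0],[0,0,0],0],
    [[0,0,0],[0,0,0],0],
    [[0,0,0],[0,0,0],0],
    [[0,0,0],[0,0,0],0],
    [[0,0,0],[0,0,0],0],
    [[0,0,0],[0,0,0],0],
    [[0,0,0],[0,0,0],0],
    [[0,0,0],[0,0,0],0],
    [[0,0,0],[0,0,0],0],
    [[0,0,0],[0,0,0],0],
    [[0,0,0],[0,0,0],0],
    [[0,0,0],[0,0,0],0],
    [[0,0,0],[0,0,0],0],
    [[0,0,0],[0,0,0],0]
  ],
  "newtons": 40
}}

```text
t: 28.98
eef_pos: [0.5965, -0.2643, 0.1723]
ee_rot: [-3.141, -0.0, -0.032]
force: [0.4, 2.9, -0.0]
width: 0.0161
```

>>> {"fn": "arm_command", "kwargs": {
  "motion": [
    [[0,0,-5],[0,0,0],0],
    [[0,0,-10],[0,0,0],0],
    [[0,0,-10],[0,0,0],0],
    [[0,0,-10],[0,0,0],0],
    [[0,0,-10],[0,0,0],0],
    [[0,0,-10],[0,0,0],0],
    [[0,0,-10],[0,0,0],0],
    [[0,0,-10],[0,0,0],0],
    [[0,0,-10],[0,0,0],0],
    [[0,0,-10],[0,0,0],0],
    [[0,0,-8],[0,0,0],0],
    [[0,0,-5],[0,0,0],0],
    [[0,0,0],[0,0,0],0],
    [[0,0,0],[0,0,0],0]
  ]
}}

```text
t: 30.15
eef_pos: [0.5941, -0.264, 0.272]
ee_rot: [-3.137, 0.011, -0.035]
force: [11.2, -8.2, -45.6]
width: 0.0155
```

The pull met 46 N at a 100 mm rise, short of the expected 110. I'll ease the load and look.

>>> {"fn": "arm_command", "kwargs": {
  "motion": [
    [[0,0,5],[0,0,0],0],
    [[0,0,0],[0,0,0],0],
    [[0,0,0],[0,0,0],0]
  ]
}}

```text
t: 30.4
eef_pos: [0.5942, -0.2641, 0.2711]
ee_rot: [-3.139, 0.008, -0.034]
force: [5.9, -4.0, -31.8]
width: 0.0158
```

```bash
python3 - <<'E'
from h import *
s=arm.get_state();print(s["t"],s["eef_pos"],s["ee_rot"],s["width"],s["force"],s["moment"])
im=arm.grab_frame("scene")
x,y=proj("scene",(.597,-.264,.2)).astype(int);print(x,y)
a=cv2.resize(im[y-60:y+60,x-60:x+60],(399,500),interpolation=cv2.INTER_CUBIC)
a=cv2.resize(im[y-60:y+60,x-45:x+45],(390,520),interpolation=cv2.INTER_CUBIC)
w=arm.grab_frame("wrist")
b=cv2.resize(w[170:330,230:400],(400,520)) if 0 else cv2.resize(w[:330,200:440],(390,520))
cv2.imwrite("pics/c9.png",np.hstack([a,b])[:,:,::-1])
print([proj("scene",(.597,-.264,z)) for z in (.142,.169,.26,.279)])
E
```

```text
30.4 [ 0.5942 -0.2641  0.2711] [-3.1391  0.0077 -0.0338] 0.015752475840012763 [  5.8789  -4.0276 -31.8139] [-1.4493 -1.6072 -0.0011]
224 241
[array([227.6655, 251.8662]), array([226.2115, 247.261 ]), array([220.9684, 230.6545]), array([219.8015, 226.9586])]
```

View pics/c9.png

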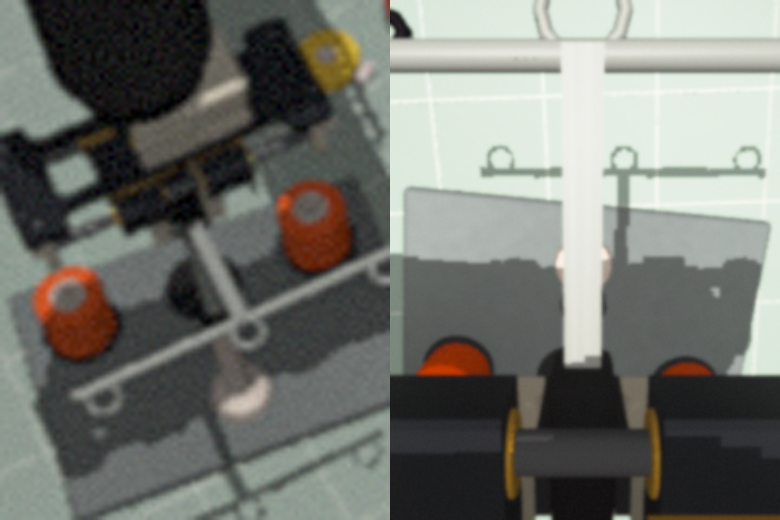

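```bash
python3 - <<'E'
from h import *
s=arm.get_state()
for z in (.25,.26,.27,.28): print(z,proj("scene",(.692,-.267,z)),proj("wrist",(.692,-.267,z),s))
# stem width / bar px: crossbar length ends in the wrist picture
w=arm.grab_frame("wrist"); cv2.imwrite("pics/w10.png",w[:,:,::-1])
g=w[:,320].astype(int).sum(1); r=w[20:60,300].astype(int).sum(1);print(r)
row=34
print(w[row,::8].astype(int).sum(1))
E
```

```text
0.25 [235.5218 260.1419] [314.6397  49.7875]
0.26 [234.9816 258.329 ] [314.36    45.8029]
0.27 [234.4348 256.4936] [314.0374  41.2073]
0.28 [233.8811 254.6355] [313.6613  35.8487]
[567 586 614 624 610 581 585 605 619 627 645 664 685 688 678 657 628 595
 572 548 520 488 453 402 354 376 525 653 686 693 692 691 691 692 692 691
 691 692 693 705]
[603 665 570 573 578 583 585 589 586 595 597 597 604 608 611 609 619 620
 624 628 628 634 641 647 649 654 656 658 664 672 671 673 676 675 682 680
 679 678 686 709 710 703 677 676 669 666 659 657 647 651 643 643 636 634
 630 629 625 623 620 613 614 616 612 606 604 603 602 599 596 594 592 588
 584 581 580 579 573 573 566 605]
```

Both views put the crossbar at z ≈ 0.28 (wrist rows 25–46, scene (234,254)), so the mast is at its top stop. I'll ease the load, then turn the bar clockwise, which stays inside joint 6's range.

>>> {"fn": "arm_command", "kwargs": {
  "motion": [
    [[0,0,5],[0,0,0],0],
    [[0,0,3],[0,0,0],0],
    [[0,0,0],[0,0,0],0],
    [[0,0,0],[0,0,0],0]
  ]
}}

```text
t: 30.88
eef_pos: [0.5944, -0.2642, 0.2685]
ee_rot: [-3.141, 0.003, -0.032]
force: [-2.7, 4.8, -7.7]
width: 0.0161
```

>>> {"fn": "arm_command", "kwargs": {
  "motion": [
    [[0,0,0],[0,0,4],0],
    [[0,0,0],[0,0,4],0],
    [[0,0,0],[0,0,4],0],
    [[0,0,0],[0,0,4],0],
    [[0,0,0],[0,0,4],0],
    [[0,0,0],[0,0,4],0],
    [[0,0,0],[0,0,4],0],
    [[0,0,0],[0,0,4],0],
    [[0,0,0],[0,0,4],0],
    [[0,0,0],[0,0,4],0],
    [[0,0,0],[0,0,4],0],
    [[0,0,0],[0,0,4],0],
    [[0,0,0],[0,0,4],0],
    [[0,0,0],[0,0,4],0],
    [[0,0,0],[0,0,4],0],
    [[0,0,0],[0,0,4],0],
    [[0,0,0],[0,0,4],0],
    [[0,0,0],[0,0,4],0],
    [[0,0,0],[0,0,4],0],
    [[0,0,0],[0,0,4],0]
  ]
}}

```text
t: 32.55
eef_pos: [0.5976, -0.2608, 0.2686]
ee_rot: [-3.138, 0.004, -1.43]
force: [5.1, 18.1, -7.1]
width: 0.0161
```

>>> {"fn": "arm_command", "kwargs": {
  "motion": [
    [[-1.5,-0.5,0],[0,0,4],0],
    [[-1.5,-0.5,0],[0,0,4],0],
    [[0,-0.2,0],[0,0,4],0],
    [[0,-0.2,0],[0,0,4],0],
    [[0,-0.2,0],[0,0,4],0],
    [[0,-0.2,0],[0,0,4],0],
    [[-0.1,-0.2,0],[0,0,4],0],
    [[-0.1,-0.2,0],[0,0,4],0],
    [[-0.1,-0.2,0],[0,0,4],0],
    [[-0.1,-0.2,0],[0,0,4],0],
    [[0,0,0],[0,0,0],0]
  ]
}}

```text
t: 33.47
eef_pos: [0.6002, -0.2611, 0.2698]
ee_rot: [-3.137, 0.002, -2.131]
force: [4.9, 3.5, -7.1]
width: 0.0157
```

>>> {"fn": "arm_command", "kwargs": {
  "motion": [
    [[-0.1,-0.2,0],[0,0,4],0],
    [[-0.1,-0.2,0],[0,0,4],0],
    [[-0.1,-0.2,0],[0,0,4],0],
    [[-0.1,-0.2,0],[0,0,4],0],
    [[-0.1,-0.2,0],[0,0,4],0],
    [[-0.2,-0.1,0],[0,0,4],0],
    [[-0.2,-0.1,0],[0,0,4],0],
    [[-0.2,-0.1,0],[0,0,4],0],
    [[-0.2,-0.1,0],[0,0,4],0],
    [[-0.2,-0.1,0],[0,0,4],0],
    [[-0.2,-0.1,0],[0,0,4],0],
    [[-0.2,-0.1,0],[0,0,4],0],
    [[-0.2,0,0],[0,0,4],0],
    [[-0.2,0,0],[0,0,4],0],
    [[-0.2,0,0],[0,0,4],0],
    [[-0.2,0,0],[0,0,4],0],
    [[0,0,0],[0,0,1.5],0],
    [[0,0,0],[0,0,0],0],
    [[0,0,0],[0,0,0],0]
  ]
}}

```text
t: 35.05
eef_pos: [0.602, -0.2646, 0.2701]
ee_rot: [-3.138, 0.003, 3.012]
force: [-0.2, -9.7, -8.1]
width: 0.0156
```

```bash
python3 - <<'E'
from h import *
s=arm.get_state();print(s["t"],s["eef_pos"],s["ee_rot"],s["width"],s["force"],s["q"])
im=arm.grab_frame("wrist");cv2.imwrite("pics/w11.png",im[:,:,::-1])
for p in [(.5149,-.1632),(.503,-.2522),(.4912,-.341)]: print(proj("wrist",(*p,.279),s),proj("scene",(*p,.279)),proj("top",(*p,.279)))
E
```

```text
35.05 [ 0.602  -0.2646  0.2701] [-3.1375  0.0028  3.0119] 0.015560590425615368 [-0.1668 -9.7105 -8.1192] [-0.1158  0.3162 -0.0023  0.0043 -1.2496 -1.586 ]
[574.5598  35.9963] [240.8636 189.4949] [416.6529 206.8555]
[320.0984  35.6173] [209.7432 199.934 ] [455.3244 211.0068]
[68.06   35.4669] [177.8631 210.6507] [494.0441 215.132 ]
```

View pics/w11.png

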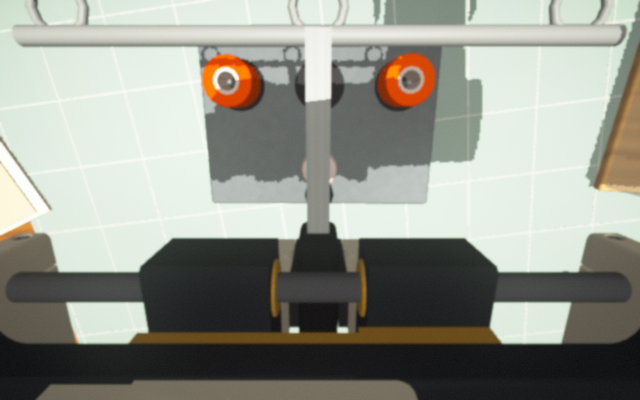

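The guide now points over the pins. The bar (row 34) is parallel to the pin row to within 0.3°, and the middle eyelet (318,8) is centred on the stand. I'll relieve the side load, release and rise.

>>> {"fn": "arm_command", "kwargs": {
  "motion": [
    [[0,-2,0],[0,0,0],0],
    [[0,-1.5,0],[0,0,0],0],
    [[0,0,0],[0,0,0],0],
    [[0,0,0],[0,0,0],0]
  ]
}}

```text
t: 35.43
eef_pos: [0.602, -0.2648, 0.2701]
ee_rot: [3.141, 0.003, 3.014]
force: [-2.5, 4.0, -1.1]
width: 0.0156
```

>>> {"fn": "arm_command", "kwargs": {
  "motion": [
    [[0,0,0],[0,0,0],0.7],
    [[0,0,0],[0,0,0],0.7],
    [[0,0,0],[0,0,0],0.7],
    [[0,0,0],[0,0,0],0.7],
    [[0,0,0],[0,0,0],0.7],
    [[0,0,0],[0,0,0],0.7],
    [[0,0,-10],[0,0,0],0.7],
    [[0,0,-20],[0,0,0],0.7],
    [[0,0,-25],[0,0,0],0.7],
    [[0,0,-25],[0,0,0],0.7],
    [[0,0,0],[0,0,0],0.7],
    [[0,0,0],[0,0,0],0.7]
  ]
}}

```text
t: 36.43
eef_pos: [0.6025, -0.2655, 0.3501]
ee_rot: [-3.141, 0.004, 3.013]
force: [0.0, -0.4, -0.8]
width: 0.0613
```

```bash
python3 - <<'E'
from h import *
s=arm.get_state();print(s["t"],s["eef_pos"],s["ee_rot"],s["width"],s["force"])
im=arm.grab_frame("wrist");cv2.imwrite("pics/w12.png",im[:,:,::-1])
for p in [(.5149,-.1632),(.503,-.2522),(.4912,-.341),(.597,-.264)]: print(proj("wrist",(*p,.279),s),proj("scene",(*p,.279)),proj("top",(*p,.279)))
E
```

```text
36.4333 [ 0.6025 -0.2655  0.3501] [-3.1411  0.004   3.0131] 0.061339313268155025 [ 0.0006 -0.3752 -0.8321]
[474.0281  63.722 ] [240.8636 189.4949] [416.6529 206.8555]
[321.1652  63.1729] [209.7432 199.934 ] [455.3244 211.0068]
[168.7878  62.7586] [177.8631 210.6507] [494.0441 215.132 ]
[321.4393 216.1261] [219.8015 226.9586] [457.4851 171.2562]
```

View pics/w12.png

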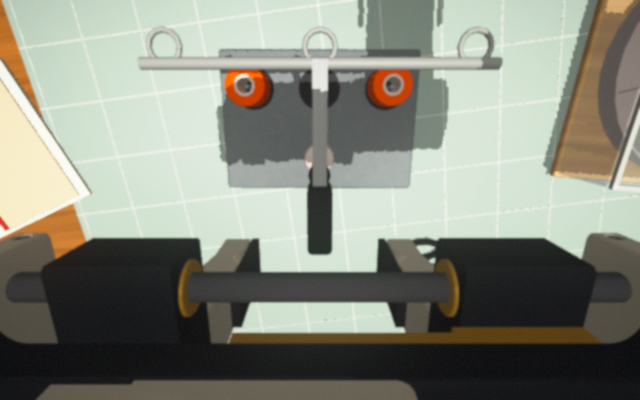

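After release, the eyelets are at (163,44), (320,44) and (477,44), and the bar is level at row 63. I'll work out the eyelet-to-pin distances.

```bash
python3 - <<'E'
from h import *
s=arm.get_state()
P=np.array([(.5149,-.1632),(.503,-.2522),(.4912,-.341)])
for z in (.275,.279,.285,.29):
    E=[onz("wrist",p,z,s)[:2] for p in [(477,44),(320,44),(163,44)]]
    B=onz("wrist",(320,63),z,s)[:2]
    print(z,[f"{np.hypot(*(e-p))*1e3:.1f}" for e,p in zip(E,P)],"spacing",np.hypot(*(E[0]-E[2]))*500,"bar-pin1",np.hypot(*(B-P[1]))*1e3, E[1],B)
a,b=onz("wrist",(318,184),.293,s),onz("wrist",(318,254),.293,s);print("head",(a+b)/2,np.hypot(*(a-b)[:2]))
for n in("top","scene"):
    im=arm.grab_frame(n);cv2.imwrite(f"pics/{n}12.png",im[:,:,::-1])
    for a,b in oranges(im)[0]:
        if a[2]<40 and 160<b[1]<260: print(n,a,b)
x=cv2.imread("pics/top12.png")[140:280,180:520];cv2.imwrite("pics/t12.png",cv2.resize(x,(790,325),interpolation=cv2.INTER_CUBIC))
E
```

```text
0.275 ['11.9', '11.5', '11.7'] spacing 92.02414489296437 bar-pin1 1.2489520607582696 [ 0.4915 -0.2511] [ 0.5018 -0.2525]
0.279 ['11.1', '10.8', '10.7'] spacing 90.27239476256392 bar-pin1 0.8087721952537095 [ 0.4922 -0.2512] [ 0.5023 -0.2525]
0.285 ['10.4', '9.8', '9.7'] spacing 87.64476956696328 bar-pin1 0.4532892367688361 [ 0.4932 -0.2514] [ 0.503  -0.2527]
0.29 ['10.4', '8.9', '9.4'] spacing 85.45508190396268 bar-pin1 0.8159539710639947 [ 0.4941 -0.2515] [ 0.5036 -0.2528]
head [ 0.5934 -0.2656  0.293 ] 0.04581240549222476
top [460 216  13  18 124] [465.8387 224.7419]
scene [243 223  16  20 210] [251.1095 233.2667]
scene [187 243  18  20 218] [196.0321 253.6101]
```

View pics/t12.png

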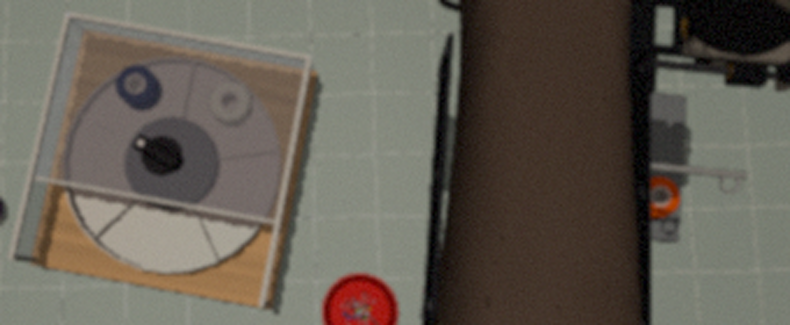

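The eyelet spacing comes out at 90.3 mm for z = 0.279, so the mast is fully up. The eyelets are about 11 mm or less from their pins. Navy and white stand in the tray, the orange spools haven't moved, and the fingertips are 35 mm clear of the head.

```bash
python3 -c "
from station import arm
print(arm.job_done())"
```

```text
the job is handed in; nothing more can be done
None
```

The job is handed in at about 36 s of the 210 s allowed; no verdict was reported. The two orange spools present are on pin2 and pin0. The mast is up at its top stop and the guide bar is turned over the pins.

**Last checks**
- **Orange spools:** both are seated. Their scene-camera centroids are within about 1 px of a fully seated spool.
- **Mast:** eyelet spacing measures 90.3 mm at z = 0.279, which matches the mast fully up.
- **Eyelets:** each is about 11 mm from its pin, against the 18 mm limit. That offset is the same for all three, because the rings sit about 10 mm outboard of the cross bar. The cross bar itself is within about 1 mm of the middle pin.
- **Navy and white spools:** both are still standing in the carousel.
- **Shears, dish and tape measure:** the robot never went near them. I did not re-measure their positions at the end.

**What disagreed**
- **Mast pull:** it met the stop after about 100 mm of measured rise instead of 110, peaking at 46 N on the wrist. Pictures taken just after showed the bar already at full height.
- **Second spool:** it came about 15° past the middle of the opening, but clear of the roof, so I lifted it out from there.

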